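Count to the third gap of the wrap-box rack and push the carton in

ROBOT

A 6-joint arm with a two-finger parallel gripper is mounted at the origin on the work surface. World frame = base frame: x ahead of the robot, y to its left, z up, the work surface at z = 0. Lengths are in m, angles in rad, forces in N, time in s.
With the tool pointing down it reaches from about 0.325 to 0.775 m from the base axis. Payload 5.5 kg.
Tool frame: the origin (TCP) lies between the finger pads; the fingertips stand 8 mm ahead of it and the grasp point (between the pads) lies 11 mm behind it (tcp_to_tips is the distance from the TCP to the fingertips, in m); z points along the fingers, y is the line along which they close (so a half turn about z gives the same grasp; the last joint's range is limited). The gripper opens to 88 mm and grips with 3 to 60 N. Pads are 20 mm wide; open, the fingers measure 115 mm over their backs; the gripper's body (75 mm by 178 mm) begins 61 mm behind the grasp point.
Start: joints at [1.086, 0.091, 1.231, -0, 1.82, -0.057], TCP at [0.249, 0.546, 0.231] pointing down, gripper open.
Joint ranges: [-2.87, 2.87], [-0.86, 2.18], [0.17, 2.46], [-1.51, 4.65], [0.06, 2.69], [-2.65, 2.65]. Speed limits (rad/s): [2.57, 2.57, 3.01, 3.14, 3.14, 3.14].

INTERFACE

Orientations are given as a unit quaternion [w, x, y, z].
In Python, from bench import * gives the robot as it stands. Calls block until the motion is done:
- move_to(position, orientation): joint-space move of the TCP to a pose.
- move_l(position, speed=0.15, orientation=None): straight line of the TCP; orientation=None keeps the orientation; speed is the mean speed in m/s.
- movej(angles): joint-space move.
- gripper_open() and close(): open the fingers fully, or close them until they stop; the grip force is fixed at half the most.
- hold(seconds).
- inverse_kinematics(position, orientation): joint angles nearest the present ones, or None.
- state(): the state.
- get_image(name): name is "side" or "top" or "wrist"; returns a dict with "frame" (384x512x3 uint8, blue, green, red), "depth" (384x512 float32, m along the optical axis (not along the pixel's ray), 0 where there is no reading), "camera_matrix" (3x3 intrinsics, pixels), "view" (4x4, takes a point from world to camera coordinates). Camera axes: x right, y up, looking along -z (the intrinsics and any distortion apply to the point x, -y, -z); pixel columns grow to the right and rows downward; lengths in m; the calibration is good to about 2 mm. A picture is of the moment at which its call begins.
A pose or a line that the arm cannot do raises IKError and nothing moves.
- job_done(): hands the job in; it is judged then, once.
The state is a dict: "time": time; "joint_pos": joint angles; "dq": joint speeds; "joint_torque": joint torques, N m; "ee_pos": TCP position; "ee_rot": TCP orientation; "ft_force": force on the tool from outside, world axes, zero at the start; "moment": the same for the moment, N m; "finger_gap": finger opening in m; "finger_force": force on a finger pad.
Only numpy, scipy, OpenCV 4.12 (cv2) and the standard library are available. Lean on these libraries where they do the work, as an engineer would, in place of code of your own. Each camera call takes 0.05 s, during which the arm holds its last target. There are 200 camera calls.

TASK

Starting at the end nearest the arm's base, run a fingertip along the front top rail of the wire rack to count its gaps, touching the rail over the first gap, then the second, then the third. Then slide the loose long carton lying in front of the rack lengthwise into that third gap, pushing with the fingers only, until its leading end is fully home against the rack's back rail. The carton must stay flat on the cabinet floor (no lifting, tipping, pinching or ramming it), and everything else stays where it stands.

Things in the scene. Friction and masses are not known exactly. Their poses are not given: they have to be found in the camera images.
- rack: Wire rack for wrap cartons, fixed, 320 mm along y, 155 deep along x, 61 high. Origin: floor under its centre. Six inverted-U hoops of 5 mm wire at y = +-31.5, +-94.5, +-157.5 mm, front x = -75 to back x = +75, part five gaps, 58 mm clear, centred at y = +126 (first; the +y end is nearest the arm's base), +63, 0 (third), -63, -126. Gaps open to -x, bare floor there.
- stop3 (a point): Back of the third gap: floor-level point on the gap's centre line below the front face of the two 6 mm back rails (18 and 50 mm above the floor) that stop a carton; 72 mm from the rack's origin along its x. Axes as the rack's.
- span1: The rack's front top rail over gap 1, counted from the end nearest the arm's base: straight 4 mm wire, 63 mm along the rack's y, in line with its neighbours, held only at the rack's two ends, so it springs down about 1 mm per 3 N (4 mm at most); inner hoops stay 8 mm lower. 57 mm clear below. Origin: top of the wire at mid-gap, 61 mm above the floor; axes as the rack's.
- span2: The rack's front top rail over gap 2, counted from the end nearest the arm's base: straight 4 mm wire, 63 mm along the rack's y, in line with its neighbours, held only at the rack's two ends, so it springs down about 1 mm per 3 N (4 mm at most); inner hoops stay 8 mm lower. 57 mm clear below. Origin: top of the wire at mid-gap, 61 mm above the floor; axes as the rack's.
- span3: The rack's front top rail over gap 3, counted from the end nearest the arm's base: straight 4 mm wire, 63 mm along the rack's y, in line with its neighbours, held only at the rack's two ends, so it springs down about 1 mm per 3 N (4 mm at most); inner hoops stay 8 mm lower. 57 mm clear below. Origin: top of the wire at mid-gap, 61 mm above the floor; axes as the rack's.
- span4: The rack's front top rail over gap 4, counted from the end nearest the arm's base: straight 4 mm wire, 63 mm along the rack's y, in line with its neighbours, held only at the rack's two ends, so it springs down about 1 mm per 3 N (4 mm at most); inner hoops stay 8 mm lower. 57 mm clear below. Origin: top of the wire at mid-gap, 61 mm above the floor; axes as the rack's.
- span5: The rack's front top rail over gap 5, counted from the end nearest the arm's base: straight 4 mm wire, 63 mm along the rack's y, in line with its neighbours, held only at the rack's two ends, so it springs down about 1 mm per 3 N (4 mm at most); inner hoops stay 8 mm lower. 57 mm clear below. Origin: top of the wire at mid-gap, 61 mm above the floor; axes as the rack's.
- carton: The loose carton to push in: closed rigid white carton box, 200 mm long (x), 42 wide (y), 42 high, 0.2 to 0.42 kg, flat on the floor before the rack, off to one side of the third gap and turned up to 20 degrees. +x end leads to the rack. Origin: centre of its underside. Slides with ordinary friction. Home: origin 100 mm short of stop3, about 50 mm still standing out in front.
- box_a: Bystander: carton 148 mm long, 46 mm wide, 40 mm high, stored in the second gap. Origin: centre of its underside.
- box_b: Bystander: carton 140 mm long, 42 mm wide, 46 mm high, stored in the fourth gap. Origin: centre of its underside.
- saucepan: Bystander: dark saucepan with lid, 160 mm across, 115 mm high over the lid's handle, with a 150 mm long handle along its -y; off to the arm's right. Origin: centre of its underside.
- lid: Bystander: spare dark pan lid lying flat, 160 mm across, 45 mm high over its arched handle; to the arm's left. Origin: centre of its underside.
- spray: Bystander: white spray bottle, 76 mm across, 230 mm high, standing behind the rack. Origin: centre of its underside.
Not all that is in view belongs to the job. Leave any orange or turquoise look-alike of the carton alone.

How it is judged:
By the outcome, as a careful person would: the job done as asked, in the order asked, and still so for the second after the job is handed in, with the robot touching nothing.
It also fails if it takes over 72 s, if anything falls off the work surface, if the arm or the gripper's body presses on something with over 40 N, if the wrist force passes 120 N, or if a joint passes its speed limit or range.

## Working session

There is one attempt and no reset: what is moved stays moved. The work goes in short steps, each a Python script; the robot and the scene stay as the last script left them, time stands still between calls to the robot, and variables do not carry over. Pictures are saved under pics/ and viewed, at most 10 in all, crops included, and the job is handed in when it is done.

```bash
mkdir -p pics; ls
python3 - <<'E'
from bench import *
import cv2,numpy as np
for n in("top","side"):
    d=get_image(n);cv2.imwrite(f"pics/{n}0.png",d["frame"]);np.savez(f"{n}0.npz",**{k:d[k] for k in("frame","depth","camera_matrix","view")})
    print(n,d["camera_matrix"].tolist(),np.round(d["view"],3).tolist())
s=state();print(s["time"],s["ee_pos"],s["ee_rot"],s["ft_force"],s["finger_gap"])
E
```

```text
pics
top [[396.19273393432957, 0.0, 259.28000182446095], [0.0, 396.19273393432957, 191.80900909674847], [0.0, 0.0, 1.0]] [[0.023, -0.999, -0.024, 0.02], [0.999, 0.021, 0.047, -0.559], [-0.047, -0.025, 0.999, -1.272], [0.0, 0.0, 0.0, 1.0]]
side [[418.2111467445148, 0.0, 248.6067244581817], [0.0, 418.2111467445148, 192.43120221089796], [0.0, 0.0, 1.0]] [[0.935, -0.354, 0.012, -0.507], [0.225, 0.621, 0.751, -0.186], [-0.273, -0.7, 0.66, -1.479], [0.0, 0.0, 0.0, 1.0]]
0.1 [0.24881079 0.54571082 0.22962895] [-2.32996029e-04  2.12244177e-01  9.77216280e-01 -8.34782724e-04] [ 0.30590523 -0.63131212  0.2119503 ] 0.08789751516340187
```

View pics/top0.png

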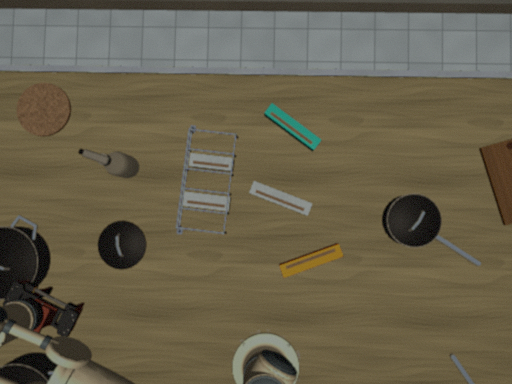

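View pics/side0.png

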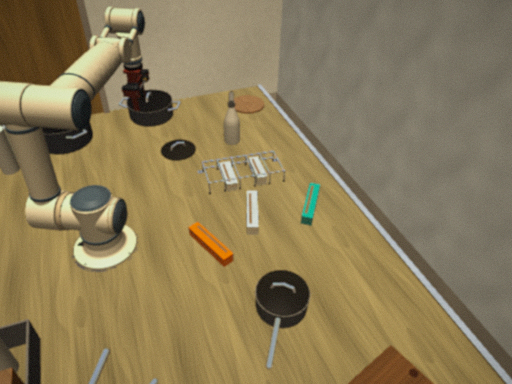

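The top view (up = +x, left = +y) shows the rack at px (180–238, 128–234) with its gaps opening to the right (-y). White cartons stand in two of its gaps at (210,161) and (205,201). Candidates for the loose carton:
- white at (281,197): fits, because it is white and lies in front of the third gap
- turquoise at (293,127): look-alike, leave alone
- orange at (312,260): look-alike, leave alone

I'll confirm with one enlarged crop and measure from it.

```bash
cat > h.py <<'E'
import cv2,numpy as np
from scipy.spatial.transform import Rotation as R
def unproj(d,uv,z):
    "pixels -> world points on plane at height z"
    K,V=d["camera_matrix"],d["view"]; uv=np.atleast_2d(uv).astype(float)
    r=np.c_[(uv[:,0]-K[0,2])/K[0,0],-(uv[:,1]-K[1,2])/K[1,1],-np.ones(len(uv))]@V[:3,:3]
    c=-V[:3,:3].T@V[:3,3]
    return c+r*((z-c[2])/r[:,2])[:,None]
def proj(d,P):
    K,V=d["camera_matrix"],d["view"]; c=np.atleast_2d(P)@V[:3,:3].T+V[:3,3]
    return np.c_[K[0,0]*c[:,0]/-c[:,2]+K[0,2],-K[1,1]*c[:,1]/-c[:,2]+K[1,2]]
def white_pts(d,z=(0.025,0.065)):
    K,V=d["camera_matrix"],d["view"];D=d["depth"];v,u=np.indices(D.shape)
    c=np.stack([(u-K[0,2])/K[0,0]*D,-(v-K[1,2])/K[1,1]*D,-D],-1)
    return (c-V[:3,3])@V[:3,:3]
def carton(d,lo=(0.3,-0.3),hi=(0.75,0.3),zt=0.042):
    "white blobs standing up: list of (cx,cy,yaw,len,wid,ztop)"
    P=white_pts(d);f=cv2.cvtColor(d["frame"],cv2.COLOR_BGR2HSV)
    m=((P[...,2]>0.028)&(P[...,2]<0.06)&(d["depth"]>0)&(P[...,0]>lo[0])&(P[...,0]<hi[0])&(P[...,1]>lo[1])&(P[...,1]<hi[1])).astype(np.uint8)
    n,l,s,c=cv2.connectedComponentsWithStats(m)
    out=[]
    for i in range(1,n):
        if s[i,4]<100: continue
        q=P[l==i]; (cx,cy),(w,h),a=cv2.minAreaRect((q[:,:2]*1000).astype(np.float32))
        if w<h: w,h,a=h,w,a+90
        out.append((cx/1000,cy/1000,a%180,w,h,np.median(q[:,2])*1000,np.median(f[l==i],0).tolist(),c[i].round().tolist()))
    return out
E
python3 - <<'E'
from h import *
d=dict(np.load("top0.npz"))
for o in carton(d): print([np.round(x,3) for x in o[:6]],o[6:])
f=d["frame"][115:245,165:325]
cv2.imwrite("pics/crop.png",cv2.resize(f,None,fx=4.6,fy=4.6,interpolation=cv2.INTER_CUBIC))
E
```

```text
[np.float64(0.585), np.float64(0.2), np.float64(174.873), np.float64(309.58), np.float64(158.568), np.float64(43.178)] ([60.0, 12.0, 116.0], [202.0, 195.0])
[np.float64(0.739), np.float64(-0.114), np.float64(54.325), np.float64(89.758), np.float64(42.423), np.float64(41.646)] ([84.0, 171.0, 135.0], [308.0, 139.0])
[np.float64(0.658), np.float64(0.187), np.float64(83.624), np.float64(141.128), np.float64(60.511), np.float64(45.845)] ([50.0, 11.0, 136.0], [212.0, 161.0])
[np.float64(0.541), np.float64(-0.036), np.float64(70.036), np.float64(199.742), np.float64(42.109), np.float64(42.069)] ([54.0, 10.0, 138.0], [280.0, 198.0])
[np.float64(0.346), np.float64(-0.136), np.float64(111.195), np.float64(199.914), np.float64(42.881), np.float64(42.016)] ([21.0, 192.0, 144.0], [311.0, 260.0])
```

View pics/crop.png

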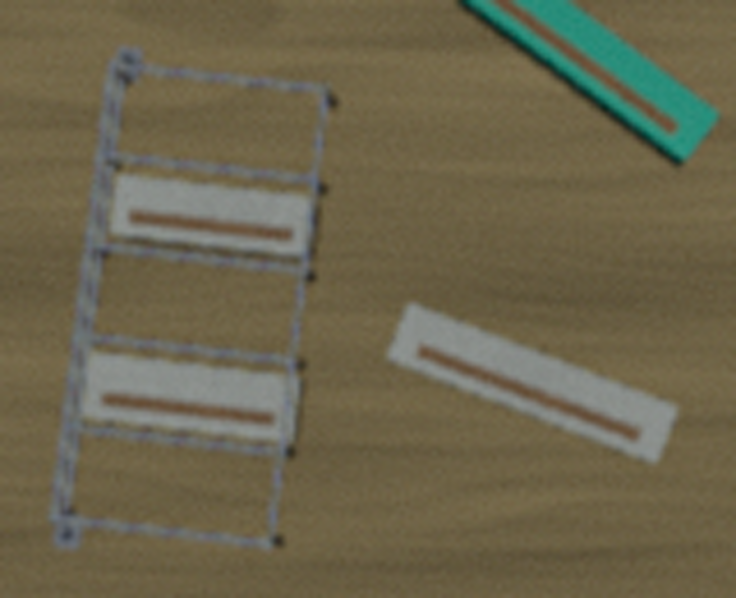

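The crop confirms it. The loose white carton has its leading end at about crop (400,330) and its tail at (668,435), and measures 200x42x42. The rack's front rail runs from crop (326,92) to (275,541), and the third gap is the empty one between the two stored boxes. Next I'll fit the rack pose to its wires.

Run:
```python
from h import *
from scipy.optimize import least_squares,minimize
d=dict(np.load("top0.npz"))
c=lambda L:(np.array(L,float)+.5)/4.6-.5+[165,115]
front=c([(326,92),(312,180),(305,268),(296,360),(288,446),(275,541)])
ys=np.array([-157.5,-94.5,-31.5,31.5,94.5,157.5])/1000
z=np.array([.059,.055,.055,.055,.055,.059])
def W(p,q):
    r=R.from_euler("z",p[2]).as_matrix(); return q@r.T+[p[0],p[1],0]
res=least_squares(lambda p:(proj(d,W(p,np.c_[np.full(6,-.075),ys,z]))-front).ravel(),[.6,.18,1.5])
p0=res.x;print("click",p0,np.abs(res.fun).max())
f=d["frame"].astype(np.float32);s=f[...,0]-f[...,2]
s=cv2.GaussianBlur(s,(0,0),.7)-cv2.GaussianBlur(s,(0,0),5)
t=np.linspace(0,1,80)[:,None]
seg=lambda a,b:np.array(a)*(1-t)+np.array(b)*t
L=[seg([-.075,-.1575,.059],[-.075,.1575,.059])]*2+[seg([-.07,y,.0585],[.07,y,.0585]) for y in(ys[0],ys[5])]+[seg([-.07,y,.0505],[.07,y,.0505]) for y in ys[1:5]]
L=np.vstack(L)
def cost(p):
    uv=proj(d,W(p,L)).astype(np.float32); return -cv2.remap(s,uv[None,:,0],uv[None,:,1],cv2.INTER_LINEAR).mean()
m=minimize(cost,p0,method="Nelder-Mead",options=dict(initial_simplex=p0+np.array([[0,0,0],[.005,0,0],[0,.005,0],[0,0,.02]])))
print("fit",m.x,np.degrees(m.x[2]),cost(p0),m.fun)
p=m.x
for n,q in(("span1",[-.075,.126,.061]),("span2",[-.075,.063,.061]),("span3",[-.075,0,.061]),("stop3",[.072,0,0]),("home",[-.028,0,0])):print(n,W(p,np.array([q])).round(4))
np.save("rack.npy",p)
```

```text
click [0.5890416  0.19892388 1.49021683] 1.3504583358185016
fit [0.58956433 0.20042131 1.47374545] 84.43939456529873 -17.404848 -18.658130645751953
span1 [[0.4569 0.138  0.061 ]]
span2 [[0.5196 0.1319 0.061 ]]
span3 [[0.5823 0.1258 0.061 ]]
stop3 [[0.5965 0.2721 0.    ]]
home [[0.5869 0.1726 0.    ]]
```

```bash
cat >> h.py <<'E'
def down(th):
    "tool down, tool y at world angle th; [w,x,y,z]"
    s,c=np.sin(th),np.cos(th)
    q=R.from_matrix(np.array([[-s,c,0],[c,s,0],[0,0,-1]])).as_quat() if 0 else R.from_matrix(np.column_stack([[-s,c,0],[c,s,0],[0,0,-1]])).as_quat()
    return [q[3],q[0],q[1],q[2]]
rack=np.load("rack.npy") if __import__("os").path.exists("rack.npy") else None
def W(q,p=None):
    p=rack if p is None else p
    return R.from_euler("z",p[2]).apply(np.atleast_2d(q))+[p[0],p[1],0]
E
sed -i 's/^    q=R.from_matrix(np.array.*if 0 else /    q=/' h.py
python3 - <<'E'
from h import *
from bench import *
for a in(np.pi/2,-np.pi/2):
    th=rack[2]+a; print(a,inverse_kinematics(W([-.075,.126,.15])[0],down(th)),inverse_kinematics(W([-.25,0,.15])[0],down(th)))
th=rack[2]-np.pi/2
close()
move_to(W([-.09,.03,.22])[0],down(th))
s=state();print(s["time"],s["ee_pos"],s["finger_gap"],s["ft_force"])
d=get_image("wrist");f=d["frame"].copy()
for y in(-157.5,-94.5,-31.5,31.5,94.5,157.5):
    for z in(.061,):
        for x in(-.075,.075):
            u=proj(d,W([x,y/1000,z if abs(y)>100 else .053]))[0]; cv2.circle(f,tuple(int(v) for v in u),4,(0,0,255),1)
cv2.imwrite("pics/w1.png",f);np.savez("w1.npz",**d)
E
```

```text
1.5707963267948966 None None
-1.5707963267948966 [ 2.21997386e-01 -2.44298623e-01  1.69164802e+00 -4.44089210e-16
  1.69424326e+00  3.19048259e-01] [-1.45365501e-01  2.28250943e-03  1.46461627e+00 -4.44089210e-16
  1.67469387e+00 -4.83146278e-02]
3.35 [0.55084484 0.11468131 0.22004112] 0.0005959646078185437 [ 0.460373    0.43435882 -0.31006172]
```

View pics/w1.png

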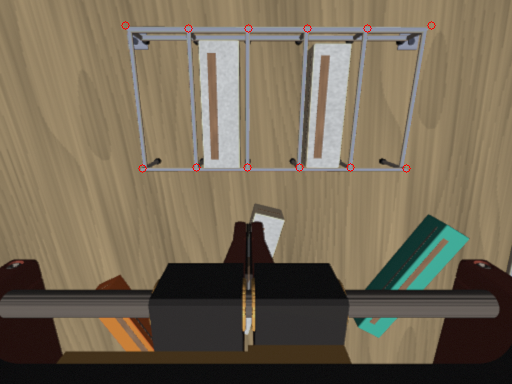

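The wrist view shows the projected rack corners (red) lying on the front rail (row 167, columns 143–406), so the pose is good. Next is the touch.

Run:
```python
from h import *
from bench import *
P=lambda y,z:W([-.075,y,z])[0]
def fz(): return np.mean([state()["ft_force"][2]])
move_l(P(.126,.085),0.2)
f0=np.array(state()["ft_force"]);print(state()["time"],f0)
z=.0715
move_l(P(.126,z),0.05)
while z>.0645:
    z-=.0005; move_l(P(.126,z),0.02)
    f=state()["ft_force"][2]-f0[2]; print(round(z,4),round(f,2))
    if f>2.0: break
for y in(.126,.063,0):
    move_l(P(y,z),0.06); hold(.3); s=state(); print(s["time"],s["ee_pos"].round(4),(s["ft_force"]-f0).round(2))
move_l(P(0,.11),0.15);print(state()["time"])
```

```text
4.3833 [0.51442391 0.21848792 0.86889603]
0.071 -0.36
0.0705 -1.23
0.07 -0.61
0.0695 -1.17
0.069 -1.46
0.0685 0.99
0.068 0.32
0.0675 1.85
0.067 2.29
7.6 [0.457  0.138  0.0671] [-1.48 -0.04  3.99]
9.1 [0.5198 0.1318 0.0672] [-1.55 -0.67  2.7 ]
10.6 [0.5827 0.1257 0.0672] [-0.35 -0.    3.13]
11.0333
```

```bash
cat >> h.py <<'E'
def carton_rack(d):
    "loose carton (x,y,yaw deg) in the rack frame"
    r=[]
    for o in carton(d,lo=(.4,-.3),hi=(.75,.25)):
        if o[6][1]>60 or not(30<o[4]<62): continue
        q=R.from_euler("z",-rack[2]).apply([o[0]-rack[0],o[1]-rack[1],0])
        a=(o[2]-np.degrees(rack[2])+90)%180-90
        r.append((q[:2]*1000).round(1).tolist()+[round(float(a),1)]+[round(float(v)) for v in o[3:6]]+[o[7]])
    return r
E
python3 - <<'E'
from h import *
from bench import *
print(carton_rack(dict(np.load("top0.npz"))))
L=lambda x,y,z,v:move_l(W([x,y,z])[0],v)
L(-.13,.05,.13,.25); L(-.307,.108,.10,.25); L(-.307,.108,.019,.15)
f0=np.array(state()["ft_force"])
for y in np.arange(.10,.0539,-.008):
    L(-.307,y,.019,.05); s=state(); print(round(y,3),(s["ft_force"]-f0).round(1))
L(-.307,.09,.019,.15);L(-.307,.19,.06,.25)
d=get_image("top");np.savez("t1.npz",**d);print(state()["time"],carton_rack(d))
E
```

```text
[[-10.2, -69.3, -0.8, 134, 61, 46, [213.0, 161.0]], [-240.0, 25.5, -14.4, 200, 42, 42, [280.0, 198.0]], [-18.2, 68.1, 1.3, 126, 58, 40, [210.0, 202.0]]]
0.1 [-1.3  0.2 -1.6]
0.092 [-1.6  0.7 -0.2]
0.084 [-1.9  0.8 -0. ]
0.076 [-0.6  0.1 -1.9]
0.068 [-1.2 -0.2 -1.3]
0.06 [-1.3 -0.1 -0.8]
15.925 [[-237.8, 16.4, -7.4, 200, 42, 42, [280.0, 195.0]], [-17.7, 63.6, -0.3, 126, 46, 40, [210.0, 201.0]]]
```

Run:
```python
from h import *
from bench import *
L=lambda x,y,z,v:move_l(W([x,y,z])[0],v)
L(-.307,.09,.019,.2); L(-.307,.068,.019,.1); L(-.307,.045,.019,.04)
L(-.307,.075,.019,.15);L(-.307,.19,.06,.25)
d=get_image("top");c=carton_rack(d);print(state()["time"],c)
c=[k for k in c if k[0]<-150][0]
x=c[0]/1000
if abs(c[2])<3 and c[1]>3:
    L(x,.09,.019,.25);L(x,c[1]/1000+.039,.019,.1);L(x,.034,.019,.04)
    L(x,.075,.019,.15);L(-.307,.19,.06,.25)
    d=get_image("top");np.savez("t2.npz",**d);print(state()["time"],carton_rack(d))
```

```text
18.75 [[-9.8, -69.8, 0.0, 135, 56, 46, [212.0, 160.0]], [-235.3, 9.8, -2.0, 200, 42, 42, [280.0, 192.0]], [-17.7, 63.6, -0.3, 125, 46, 40, [210.0, 201.0]]]
21.6833 [[-13.0, -62.5, 6.2, 135, 55, 46, [212.0, 161.0]], [-234.9, 1.4, -1.4, 200, 42, 42, [280.0, 190.0]]]
```

Run:
```python
from h import *
from bench import *
L=lambda x,y,z,v:move_l(W([x,y,z])[0],v)
L(-.38,.10,.06,.25); L(-.38,.0035,.019,.2); L(-.35,.0035,.019,.1)
f0=np.array(state()["ft_force"])
for x in(-.335,-.315,-.295): L(x,.0035,.019,.06); print(x,(state()["ft_force"]-f0).round(1))
L(-.33,.0035,.019,.15); L(-.40,.0035,.05,.25)
d=get_image("top");np.savez("t3.npz",**d);print(state()["time"],carton_rack(d))
```

```text
-0.335 [ 0.9  0.9 -0.6]
-0.315 [ 0.9 -0.3 -0.1]
-0.295 [ 1.5 -1.1  0.1]
25.6833 [[-10.0, -63.1, -0.3, 134, 43, 46, [212.0, 161.0]], [-181.6, 3.7, -0.1, 199, 43, 42, [263.0, 189.0]], [-17.4, 63.6, -0.3, 125, 46, 40, [210.0, 201.0]]]
```

Run:
```python
from h import *
from bench import *
L=lambda x,y,z,v:move_l(W([x,y,z])[0],v)
L(-.36,.10,.06,.25); L(-.19,.09,.03,.25); L(-.185,.045,.019,.15); L(-.185,.033,.019,.03); L(-.185,.08,.019,.15)
L(-.36,.10,.06,.25); L(-.36,.001,.019,.2); L(-.305,.001,.019,.15)
f0=np.array(state()["ft_force"])
for x in(-.28,-.26,-.24,-.22): L(x,.001,.019,.06); print(x,(state()["ft_force"]-f0).round(1))
L(-.24,.001,.019,.15); L(-.36,.001,.05,.25)
d=get_image("top");np.savez("t4.npz",**d);print(state()["time"],carton_rack(d))
```

```text
-0.28 [-0.6  0.5  0.2]
-0.26 [-0.2  0.5 -0.8]
-0.24 [ 1.1  0.4 -0.3]
-0.22 [-0.2 -0.1 -0.6]
33.6333 [[-9.8, -63.0, -2.0, 135, 45, 46, [212.0, 161.0]], [-81.1, 6.3, 0.1, 251, 53, 42, [238.0, 185.0]], [-17.8, 70.4, -0.5, 125, 60, 40, [210.0, 202.0]]]
```

```bash
cat >> h.py <<'E'
def tail(d,x1=-.09):
    "part of the carton standing out of the rack: x of tail end, y of both sides, mm"
    P=white_pts(d); q=R.from_euler("z",-rack[2]).apply((P-[rack[0],rack[1],0]).reshape(-1,3))
    m=(d["depth"].ravel()>0)&(abs(q[:,2]-.042)<.006)&(abs(q[:,1])<.045)&(q[:,0]<x1)&(q[:,0]>-.32)
    q=q[m]*1000
    if len(q)<30: return len(q)
    return np.percentile(q[:,0],[.5]).round(1),np.percentile(q[:,1],[1,99]).round(1),cv2.minAreaRect(q[:,:2].astype(np.float32))
E
python3 - <<'E'
from h import *
from bench import *
print(tail(dict(np.load("t4.npz"))))
L=lambda x,y,z,v:move_l(W([x,y,z])[0],v)
L(-.30,.001,.019,.25); L(-.23,.001,.019,.15)
f0=np.array(state()["ft_force"]);ex=W([1,0,0])[0]-W([0,0,0])[0]
for x in np.r_[np.arange(-.21,-.159,.01),np.arange(-.156,-.1349,.0015)]:
    L(x,.001,.019,.05 if x<-.157 else .02); s=state();f=s["ft_force"]-f0; print(round(x,4),f.round(1),round(-f@ex,1))
    if -f@ex>7: break
L(x-.03,.001,.019,.1); L(-.30,.001,.06,.25)
d=get_image("top");np.savez("t5.npz",**d);print(state()["time"],tail(d),carton_rack(d))
cv2.imwrite("pics/t5.png",cv2.resize(d["frame"][115:245,165:325],None,fx=4.6,fy=4.6,interpolation=cv2.INTER_CUBIC))
E
```

```text
(array([-205.8]), array([-19.7,  21.6]), ((-148.1656494140625, 0.9864940643310547), (42.0566520690918, 116.34584045410156), 89.74834442138672))
-0.21 [0.5 0.1 1.8] -0.2
-0.2 [-0.1 -0.3  1.2] 0.3
-0.19 [0.3 0.3 1.3] -0.3
-0.18 [-0.3  0.  -0.2] -0.0
-0.17 [-0.1  0.2  0.4] -0.2
-0.16 [ 0.6 -0.1  0.5] 0.0
-0.156 [-0.4 -0.1 -0. ] 0.2
-0.1545 [-0.3 -2.1  0.6] 2.1
-0.153 [-0.1 -1.8  0.5] 1.8
-0.1515 [ 0.6 -1.3 -0.1] 1.3
-0.15 [-0.3 -1.4  1.3] 1.4
-0.1485 [ 0.3 -1.4  1. ] 1.4
-0.147 [-0.5 -1.9  1.3] 2.0
-0.1455 [-0.3 -0.9  0.2] 0.9
-0.144 [-0.3 -0.7  0.7] 0.7
-0.1425 [-0.7 -1.   0.2] 1.0
-0.141 [-0.7 -1.2  0.1] 1.2
-0.1395 [-0.  -3.3  1.6] 3.3
-0.138 [-0.7 -9.1  1.2] 9.1
41.5167 (array([-128.3]), array([-19.5,  22. ]), ((-109.31901550292969, 1.272226333618164), (41.673561096191406, 38.20864486694336), 89.5598373413086)) [[-10.4, -63.0, -0.3, 134, 43, 46, [212.0, 161.0]], [-18.2, 68.2, 1.4, 125, 58, 40, [210.0, 202.0]]]
```

View pics/t5.png

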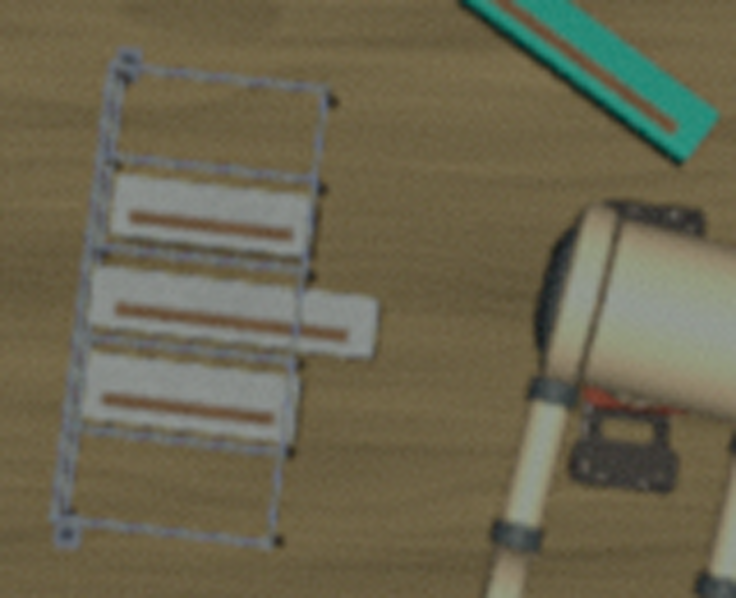

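The carton sits in the third gap: its tail end is at crop (375,328), and the measured tail x is -128 mm, the home value. The contact force rose to 9 N at the back rail. The stored boxes have not moved and the gripper is clear, so I'm handing it in.

```bash
python3 -c "
from bench import *
print(job_done())"
```

```text
the job is handed in; nothing more can be done
None
```

I touched the rail over gaps 1, 2 and 3 in order, then slid the white carton flat into the third gap until it met the back rail. The two stored boxes and the turquoise carton were unmoved in the last picture (the rest was out of frame), and I handed the job in at about 42 s.

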